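# Turn the trolley wheel until its valve is at twelve o'clock

### The job

The sealant round the tyre of this trolley wheel is still wet. With the fingertips, push one spoke after another to turn the wheel slowly on its stand, either way round, until the valve stem is straight up at twelve o'clock, directly above the axle; then leave the wheel at rest. Push only on the spokes, not on the tyre, rim or valve, and leave the tin, bottle and pipe offcut where they are.

Things in the scene. Friction and masses are not known exactly. Their poses are not given: they have to be found in the camera images.
- stand: Green steel wheel stand, fixed to the bench. Origin on the bench straight below the axle, in the tyre's mid-plane; z up, x level along the axle and away from the robot, y to the left seen from the robot (its yaw varies). Base plate 10 mm thick, x -150 to 80 mm, y -185 to 185 mm; two posts 30 mm square at x = -105, y = -165 and 165 mm, tops at z = 187 mm.
- crossbar (a point): Middle of the stand's level green cross-bar, 24 mm square and 350 mm long along the stand's y, at axle height, 105 mm on the robot's side of the tyre's mid-plane. It blocks nine and three o'clock: no spoke can be followed past it. Above it the spokes are open to the robot: a finger pointing forwards and down at 30 to 45 degrees reaches them over the bar.
- axle (a point): Axle centre, 175 mm above the bench, in the tyre's mid-plane; fixed, axes as the stand. The wheel is balanced and stiff to turn (about 0.6 N m, some 8 N on a spoke at radius 75 mm); it stays where it is left, without running on.
- wheel: Hub and five spokes of the upright steel wheel. Origin on the axle in the tyre's mid-plane; x along the axle, away from the robot; z from the axle to the valve, turning with the wheel. Straight round spokes 10 mm thick, at 36, 108, 180, 252 and 324 degrees round from the valve, dished towards the robot: centre line from radius 16 mm at x = -76 mm to radius 110 mm at x = -10 mm.
- hub_flange (a point): Centre of the hub's round flange, 54 mm across, 6 mm thick, 79 mm on the robot's side of the tyre's mid-plane; the hub behind it is 40 mm across. The spokes start here and slope back to the rim (at radius 75 mm they are 35 mm on the robot's side of the mid-plane).
- tyre: Black rubber tyre, aluminium rim and valve, turning with the wheel; same origin and axes as wheel. Tyre 304 mm outer diameter and 40 mm wide (x = -20 to 20 mm), rim down to radius 106 mm. Not to be pushed.
- valve (a point): Tip of the valve stem, a brass stem 10 mm thick with a black cap 13 mm thick, standing inwards from the rim towards the hub and leaning away from the robot. The point lies 78 mm from the axle and 14 mm beyond the tyre's mid-plane (x = 14 mm).
- wheel_turn (a joint): Turn of the wheel in rad: 0 with the valve straight up, growing clockwise as seen from the robot; pi is valve straight down. It turns freely either way and past full turns, so 2 pi is straight up again. At the start the valve is within about 0.9 rad of straight down.
- pipe_offcut: Bystander: short steel pipe standing on end, 48 mm across, 90 mm high. Origin at the centre of its underside.
- tin: Bystander: round tin standing upright, 72 mm across, 85 mm high. Origin at the centre of its underside.
- bottle: Bystander: blue drinking bottle standing upright, 64 mm across, 200 mm high. Origin at the centre of its underside.

How it is judged:
By the outcome, as a careful person would: the job done as asked, in the order asked, and still so for the second after the job is handed in, with the robot touching nothing.
It also fails if it takes over 64 s, if anything falls off the work surface, if the arm or the gripper's body presses on something with over 40 N, if the wrist force passes 120 N, or if a joint passes its speed limit or range.

### The arm

A 6-joint arm with a two-finger parallel gripper is mounted at the origin on the work surface. World frame = base frame: x ahead of the robot, y to its left, z up, the work surface at z = 0. Lengths are in m, angles in rad, forces in N, time in s.
With the tool pointing down it reaches from about 0.325 to 0.85 m from the base axis. Payload 15.5 kg.
Tool frame: the origin (TCP) lies at the very end of the fingers, on their centre line; the grasp point (between the pads) lies 19 mm behind it; z points along the fingers, y is the line along which they close (so a half turn about z gives the same grasp; the last joint's range is limited). The gripper opens to 91 mm and grips with 3 to 60 N. Pads are 32 mm wide; open, the fingers measure 118 mm over their backs; the gripper's body (76 mm by 178 mm) begins 60 mm behind the grasp point.
Start: joints at [1.095, 0.494, 1.345, -0, 1.302, -0.096], TCP at [0.232, 0.58, 0.214] pointing down, gripper open.
Joint ranges: [-2.91, 2.91], [-0.82, 2.16], [0.22, 2.67], [-1.22, 4.37], [0.12, 2.79], [-3.08, 3.08]. Speed limits (rad/s): [1.89, 1.89, 2.57, 3.01, 3.01, 3.01].

### API

Orientations are given as a unit quaternion [w, x, y, z].
In Python, from bench import readout, vision, bot gives the robot as it stands.
- The arm moves only by the shell command python3 -m creep 'ROWS' [FORCE]. ROWS is JSON, a list of rows, each a list of 5 numbers: the finger opening in mm, from 0 to 91.2, then the shift along the tool's x, y, z in mm, then the turn about the tool's z in degrees. A call has 1 to 20 rows; each row is the pose to reach, as a shift and turn from the pose commanded when the call began, along the tool's axes at that moment; what a row does not reach only later rows make up. A row lasts 1/12 s, in which the tool goes at most 41.7 mm and 7.16 degrees, less where a joint would pass 70% of its speed; a pose out of reach is approached as far as the arm can. A call with a gripper value outside its range is refused whole. The fingers move at their own pace and stop on an object; FORCE is the grip in N (left out, the last holds). Time passes only in rows, so rows that repeat a pose let the fingers close. It gives the time, the measured TCP pose, the force and the opening at its end, in the units of the state.
- readout.get_state(): the state, without advancing time (a new reading comes with each control period).
- vision.grab_frame(name): name is "scene" or "top"; returns a dict with "image" (400x640x3 uint8, red, green, blue), "K" (3x3 intrinsics, pixels), "k1" (the pictures are not rectified: a ray, as slopes to the right and down, at radius r is drawn at 1 + k1 r^2 times it, then the intrinsics apply), "position" and "attitude" of the camera in the world. Camera axes: x right, y down, z forward; pixel columns grow to the right and rows downward; lengths in m; the calibration is good to about 2 mm. A picture is of the moment at which its call begins. There is no depth.
- bot.sign_off(): hands the job in, once; it reports no verdict.
Trained networks look in a picture, given as the dict that the camera call returned (one of the last four; its "shot" number tells which), for a name from the list of things; names that differ only in an ending like _2 or _b are one class to them, and where a whole thing is asked for, a point or a joint stands for the part that bears it (a point fixed in the world has none). Each returns a list of dicts, best first, with "confidence" (0 to 1); they miss things now and then, are a little off and sometimes report something else, mostly with a low value. They report only what shows in the picture. A call takes as long as a camera call.
- vision.search_frame(picture, thing): "rect" ([centre column, centre row, width, height] in pixels, round what is visible of it).
The state is a dict: "time_s": time; "qpos": joint angles; "qd": joint speeds; "tau": joint torques, N m; "position": TCP position; "tcp_rot": TCP orientation; "force": force on the tool from outside, world axes, zero at the start; "wrist_torque": the same for the moment, N m; "grip_width": finger opening in m.
Only numpy, scipy, OpenCV 4.12 (cv2) and the standard library are available. Lean on these libraries where they do the work, as an engineer would, in place of code of your own. Each camera call takes 0.05 s, during which the arm holds its last target. There are 200 camera calls.

## Working session

There is one attempt and no reset: what is moved stays moved. The work goes in short steps, Python scripts to look and compute and a shell command to move; the robot and the scene stay as the last step left them, time stands still between calls to the robot, and variables do not carry over. Pictures are saved under pics/ and viewed, on a budget of 10 in all, crops included, one or two more only if the job needs it, and the job is handed in when it is done.

```bash
ls; mkdir -p pics; python3 - <<'E'
from bench import readout, vision, bot
import cv2,numpy as np
s=readout.get_state(); print(s)
for n in("scene","top"):
    f=vision.grab_frame(n); cv2.imwrite(f"pics/{n}0.png",f["image"][:,:,::-1])
    print(n,f["K"],f["k1"],f["position"],f["attitude"],f["shot"])
    for t in("stand","crossbar","axle","hub_flange","valve","tyre","pipe_offcut","tin","bottle"):
        print(t,[(d["rect"],d["confidence"]) for d in vision.search_frame(f,t)][:2])
E
```

```text
pics
{'time_s': 0.0, 'qpos': array([ 1.09447400e+00,  4.94166862e-01,  1.34613926e+00, -6.61150331e-06,
        1.30249169e+00, -9.54972297e-02]), 'qd': array([ 0.00025781, -0.00082395, -0.00011811, -0.00252554,  0.00030386,
       -0.00011406]), 'tau': array([ 2.44880313e-03, -8.78820777e+01, -3.81863129e+01,  7.07650208e-02,
        5.32105006e-02, -1.74339220e-04]), 'position': array([0.23212559, 0.57988371, 0.21334566]), 'tcp_rot': array([-1.66888648e-04,  1.89263105e-01,  9.81926226e-01, -5.79018512e-04]), 'force': array([0.59122931, 0.35748157, 0.00538165]), 'wrist_torque': array([ 0.03353224,  0.02735001, -0.03772339]), 'grip_width': 0.09130220428121667}
scene [[510.84175321   0.         325.11736219]
 [  0.         510.84175321 198.49931137]
 [  0.           0.           1.        ]] -0.02870737336568449 [ 1.3542665  -0.65747981  0.84986441] [-0.44373145  0.78057468  0.38942652 -0.20531087] 1
stand [([301.7, 241.8, 156.4, 172.0], 0.61)]
crossbar [([300.9, 242.6, 156.1, 174.1], 0.81)]
axle [([299.6, 242.1, 162.3, 171.1], 0.69)]
hub_flange [([313.9, 213.7, 46.4, 75.7], 0.65)]
v
[... 418 characters left out ...]
     ]] -0.054308431349392 [0.37356632 0.01922697 1.02914166] [ 0.05142839 -0.70269317  0.70717351 -0.05901739] 2
stand [([346.6, 211.6, 170.2, 112.0], 0.88)]
crossbar [([348.5, 210.5, 171.2, 108.6], 0.58), ([344.3, 179.9, 140.4, 49.3], 0.23)]
axle [([348.1, 211.7, 173.6, 111.0], 0.8), ([239.7, 232.6, 37.7, 21.9], 0.7)]
hub_flange [([342.1, 198.1, 93.2, 45.8], 0.59), ([342.6, 190.2, 137.9, 67.0], 0.52)]
valve [([343.1, 180.4, 136.3, 49.7], 0.84)]
tyre [([340.8, 181.4, 135.2, 49.7], 0.97)]
pipe_offcut [([341.6, 199.3, 82.1, 45.0], 0.72), ([444.2, 225.1, 26.8, 22.1], 0.69)]
tin [([439.5, 194.4, 39.7, 33.7], 0.84), ([340.5, 180.1, 138.7, 48.9], 0.16)]
bottle [([239.1, 232.6, 37.5, 24.4], 0.72)]
```

```bash
python3 - <<'E'
import cv2
a=cv2.imread("pics/scene0.png")[110:350,160:420]; b=cv2.imread("pics/top0.png")[110:290,210:480]
cv2.imwrite("pics/a1.png",cv2.resize(a,None,fx=2.4,fy=2.4,interpolation=2)); cv2.imwrite("pics/b1.png",cv2.resize(b,None,fx=2.9,fy=2.9,interpolation=2))
E
```

```text
(no output)
```

View pics/a1.png

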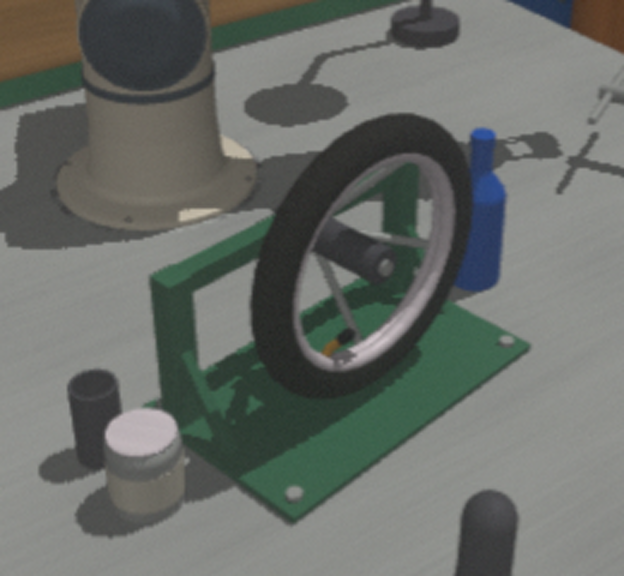

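View pics/b1.png

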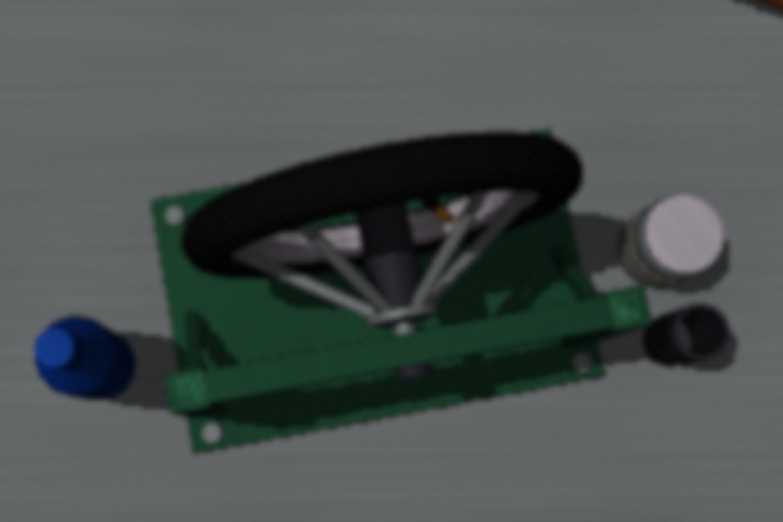

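Both pictures agree on the scene. The wheel stands ahead of the robot with the brass valve at the bottom, slightly to the right as the robot sees it: a1 (340,342), b1 (443,213). The spokes show clearly in b1. The plate corners are at b1 (152,200), (548,130), (605,375) and (195,452). I'll fit the stand pose and the turn from these.

```bash
cat >h.py <<'E'
import numpy as np, cv2
from scipy.spatial.transform import Rotation as R
from scipy.optimize import least_squares
from bench import readout, vision, bot
def q2R(q): return R.from_quat(np.roll(q,-1)).as_matrix()
def proj(f,P):
    c=(np.atleast_2d(P)-f["position"])@q2R(f["attitude"]); s=c[:,:2]/c[:,2:]
    s=s*(1+f["k1"]*(s**2).sum(1,keepdims=True)); K=f["K"]
    return s*[K[0,0],K[1,1]]+K[:2,2]
def W(p,P): # stand->world
    P=np.atleast_2d(P); return P@R.from_euler('z',p[2]).as_matrix().T+[p[0],p[1],0]
def pol(x,r,a): return np.array([x,-r*np.sin(a),.175+r*np.cos(a)])
def spokes(phi,n=10):
    t=np.linspace(0,1,n)
    return [np.array([pol(-.076+.066*u,.016+.094*u,phi+np.radians(d)) for u in t]) for d in(36,108,180,252,324)]
def overlay(f,p,phi):
    im=f["image"][:,:,::-1].copy()
    im=cv2.resize(im,None,fx=3,fy=3,interpolation=cv2.INTER_CUBIC)
    L=lambda P,c,cl=False:cv2.polylines(im,[np.int32(proj(f,W(p,P))*3+1)],cl,c,1)
    for s in spokes(phi): L(s,(0,0,255))
    for r in(.106,.152): L([pol(-.02,r,a) for a in np.linspace(0,2*np.pi,60)],(0,255,255))
    L([[-.15,-.185,.01],[-.15,.185,.01],[.08,.185,.01],[.08,-.185,.01]],(255,255,0),True)
    L([[-.117,-.175,.187],[-.117,.175,.187],[-.093,.175,.187],[-.093,-.175,.187]],(255,0,255),True)
    L([pol(.014,.078,phi),pol(.005,.106,phi)],(0,255,0))
    return im
E
python3 - <<'E'
from h import *
import json
T=vision.grab_frame("top");S=vision.grab_frame("scene")
tp=np.array([[152,200],[548,130],[605,375],[195,452],[170,378],[172,410],[645,290],[648,320]])/2.9+[210,110]
t3=[[.08,.185,.01],[.08,-.185,.01],[-.15,-.185,.01],[-.15,.185,.01],[-.093,.175,.187],[-.117,.175,.187],[-.093,-.175,.187],[-.117,-.175,.187]]
sp=np.array([[293,520],[528,347]])/2.4+[160,110]; s3=[[.08,-.185,.01],[.08,.185,.01]]
f=lambda p:np.r_[(proj(T,W(p,t3))-tp).ravel(),(proj(S,W(p,s3))-sp).ravel()]
o=least_squares(f,[.45,-.03,.1],loss='soft_l1');p=o.x;print(p,f(p).round(1))
vt=np.array([443,213])/2.9+[210,110]; vs=np.array([347,337])/2.4+[160,110]
g=lambda a:np.r_[(proj(T,W(p,pol(.012,.085,a[0])))-vt).ravel(),(proj(S,W(p,pol(.014,.078,a[0])))-vs).ravel()]
o=least_squares(g,[3.0]);print(o.x,g(o.x).round(1))
print("axle",W(p,[0,0,.175]))
json.dump([*p],open("p.json","w"))
a=overlay(S,p,o.x[0])[330:1050,480:1260];b=overlay(T,p,o.x[0])[330:870,630:1440]
cv2.imwrite("pics/o1.png",np.vstack([cv2.resize(a,(400,369)),]) if 0 else b[:,:800]);cv2.imwrite("pics/o2.png",a[:600])
E
```

```text
[ 0.54027835 -0.04421649  0.17858485] [-1.  -0.5  1.  -1.4  0.7  0.  -0.8  0.8  0.3 -0.4  1.5 -0.2 -1.8 -0.5
 -0.3  0.1 -1.2 -2.4 -0.1 -2.9]
[2.48890025] [-2.6 -3.6 -2.  -2. ]
axle [[ 0.54027835 -0.04421649  0.175     ]]
```

View pics/o1.png

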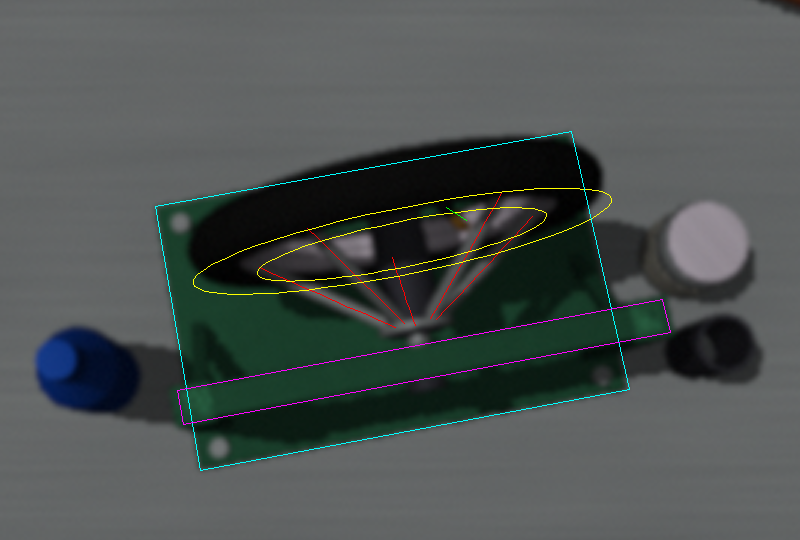

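View pics/o2.png

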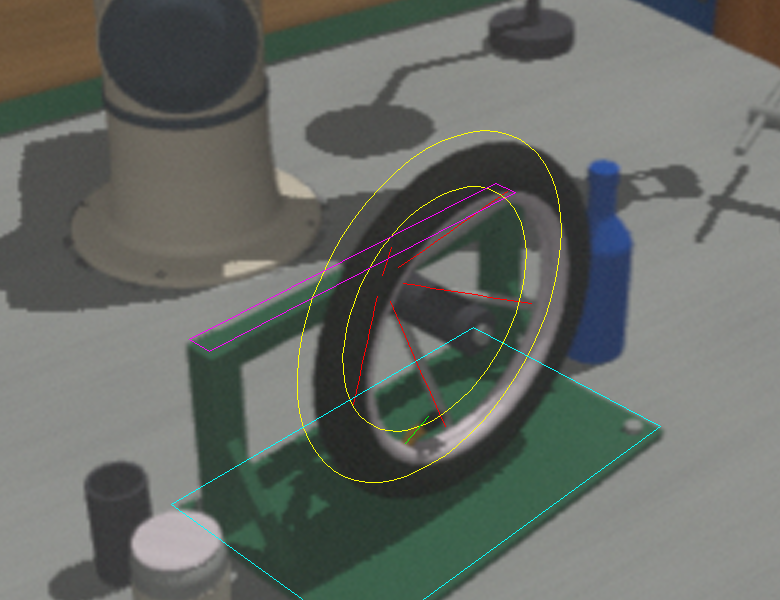

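The overlay fits within a few pixels. The scene corner I clicked was the plate's lower edge (z=0), so I'll refit using that, with the flange and spokes included.

Moves keep the tool vertical, so the finger has to come straight down between the bar and the tyre. With the finger centre at stand x ≈ -66 mm, the body spans -104 to -28 mm and clears the tyre (x ≥ -20 mm).

```bash
cat >>h.py <<'E'
import json
def tool(p,st,x,y,z):
    "shift in tool axes (mm) to put TCP at stand coords x,y,z (m)"
    d=W(p,[x,y,z])[0]-st["position"]; return (q2R(st["tcp_rot"]).T@d*1000).round(1)
def instand(p,st):
    return ((R.from_euler('z',-p[2]).as_matrix()@(st["position"]-[p[0],p[1],0]))*1000).round(1)
E
python3 - <<'E'
from h import *
T=vision.grab_frame("top");S=vision.grab_frame("scene")
B=lambda a:np.array(a)/2.9+[210,110]; A=lambda a:np.array(a)/2.4+[160,110]
tp=B([[152,200],[548,130],[605,375],[195,452],[170,378],[172,410],[645,290],[648,320],[402,316]])
t3=[[.08,.185,.01],[.08,-.185,.01],[-.15,-.185,.01],[-.15,.185,.01],[-.093,.175,.187],[-.117,.175,.187],[-.093,-.175,.187],[-.117,-.175,.187],[-.079,0,.177]]
sp=A([[293,522],[528,349]]); s3=[[.08,-.185,0],[.08,.185,0]]
obs=[(T,B([[260,262],[350,302]])),(T,B([[315,237],[375,293]])),(T,B([[468,212],[428,288]])),(T,B([[525,200],[440,285]])),(S,A([[325,272],[350,325]]))]
def near(f,pts,p,phi):
    return min((np.array([np.cross(np.append(proj(f,W(p,s))[-1]-proj(f,W(p,s))[0],0),np.append(q-proj(f,W(p,s))[0],0))[2]/np.linalg.norm(proj(f,W(p,s))[-1]-proj(f,W(p,s))[0]) for q in pts]) for s in spokes(phi,2)),key=lambda e:abs(e).sum())
def f(v):
    p,phi=v[:3],v[3]
    return np.r_[(proj(T,W(p,t3))-tp).ravel(),(proj(S,W(p,s3))-sp).ravel(),(proj(S,W(p,pol(.014,.078,phi)))-A([345,338])).ravel(),*[near(F,q,p,phi) for F,q in obs]]
for ph in(2.2,2.5,2.8):
    o=least_squares(f,[.54,-.044,.178,ph],loss='soft_l1',diff_step=1e-4);print(o.cost,o.x.round(4))
print(f(o.x).round(1)); p=o.x[:3]; json.dump([*p],open("p.json","w"))
st=readout.get_state(); print(tool(p,st,-.066,-.06,.36), st["time_s"])
E
```

```text
8.792736827961711 [ 0.5403 -0.044   0.1785  2.5008]
8.792736828737107 [ 0.5403 -0.044   0.1785  2.5008]
8.792736828678906 [ 0.5403 -0.044   0.1785  2.5008]
[-1.1 -0.5  1.  -1.4  0.6  0.  -0.9  0.7  0.2 -0.5  1.4 -0.2 -1.9 -0.5
 -0.4  0.1  0.2 -0.4 -1.  -0.  -0.3 -0.8 -0.9 -2.4  0.1  0.  -0.2  0.8
 -0.6  0.5  1.1 -0.6  0.4 -0.1]
[-493.9 -550.9 -146.1] 1.2
```

```bash
python3 -m creep '[[0,0,0,-40,0],[0,0,0,-80,0],[0,0,0,-120,0],[0,0,0,-150,0]]' 20; python3 -m creep '[[0,-30,-33,0,-7],[0,-60,-66,0,-14],[0,-90,-100,0,-21],[0,-120,-133,0,-28],[0,-150,-166,0,-32],[0,-180,-200,0,-32],[0,-210,-233,0,-32],[0,-240,-266,0,-32],[0,-270,-300,0,-32],[0,-300,-333,0,-32],[0,-330,-366,0,-32],[0,-360,-400,0,-32],[0,-390,-433,0,-32],[0,-420,-466,0,-32],[0,-450,-500,0,-32],[0,-480,-533,0,-32],[0,-494,-551,0,-32],[0,-494,-551,0,-32],[0,-494,-551,0,-32],[0,-494,-551,0,-32]]'
python3 - <<'E'
from h import *
p=json.load(open("p.json")); st=readout.get_state(); print(instand(p,st),tool(p,st,-.066,-.06,.36),q2R(st["tcp_rot"])[:,1], st["time_s"],st["force"])
T=vision.grab_frame("top");S=vision.grab_frame("scene")
cv2.imwrite("pics/m1.png",np.vstack([T["image"][:300,100:540],S["image"][80:380,100:540]])[:,:,::-1])
E
```

```text
time_s: 1.53
position: [0.2324, 0.5804, 0.3675]
tcp_rot: [0.0, 0.189, 0.982, 0.001]
force: [1.1, 1.7, -0.4]
grip_width: 0.0673
time_s: 3.2
position: [0.4863, -0.1166, 0.3635]
tcp_rot: [-0.0, -0.087, 0.996, 0.0]
force: [-0.4, 0.5, 1.0]
grip_width: 0.0005
[-66.  -61.9 363.5] [-0.   1.9  3.5] [-1.73750039e-01  9.84789725e-01  3.47854561e-04] 3.2 [-0.42504355  0.46746988  0.9602301 ]
```

View pics/m1.png

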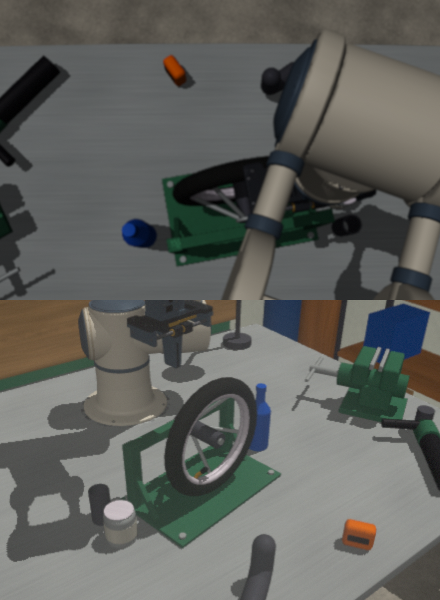

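The gripper's long side lies along the bar, as needed. Tool +x is towards the robot, +y is left and +z is down. Next I descend to the right of the 35° spoke and start pushing left.

```bash
python3 -m creep '[[0,0,0,30,0],[0,0,0,60,0],[0,0,0,90,0],[0,0,0,115,0],[0,0,0,135,0],[0,0,0,148,0],[0,0,0,154,0],[0,0,0,154,0],[0,0,0,154,0]]'
python3 - <<'E'
from h import *
p=json.load(open("p.json")); st=readout.get_state(); print(instand(p,st),st["time_s"],st["force"])
E
python3 -m creep '[[0,0,3,0,0],[0,0,6,0,0],[0,0,9,0,0],[0,0,12,0,0],[0,0,15,0,0],[0,0,18,0,0],[0,0,21,0,0],[0,0,24,0,0],[0,0,27,0,0],[0,0,30,0,0],[0,0,33,0,0],[0,0,36,0,0],[0,0,36,0,0]]'
python3 - <<'E'
from h import *
p=json.load(open("p.json")); st=readout.get_state(); print(instand(p,st),st["time_s"],st["force"],q2R(st["tcp_rot"])[:,2])
S=vision.grab_frame("scene");T=vision.grab_frame("top")
im=np.hstack([cv2.resize(S["image"][140:300,240:380],None,fx=3,fy=3,interpolation=2),cv2.resize(T["image"][120:280,260:385],None,fx=3,fy=3,interpolation=2)])
cv2.imwrite("pics/m2.png",im[:,:,::-1])
E
```

```text
time_s: 4.05
position: [0.4863, -0.1143, 0.2106]
tcp_rot: [0.0, -0.089, 0.996, -0.0]
force: [0.1, 0.8, 0.2]
grip_width: 0.0003
[-65.6 -59.6 210.6] 4.05 [0.10100219 0.78000275 0.15108183]
time_s: 5.13
position: [0.4787, -0.0824, 0.2117]
tcp_rot: [-0.001, -0.089, 0.996, -0.003]
force: [-18.0, -23.8, 24.7]
grip_width: 0.0007
[-67.4 -26.8 211.7] 5.1333 [-17.98816499 -23.8270938   24.71234105] [-4.92779158e-04 -6.27607109e-03 -9.99980184e-01]
```

View pics/m2.png

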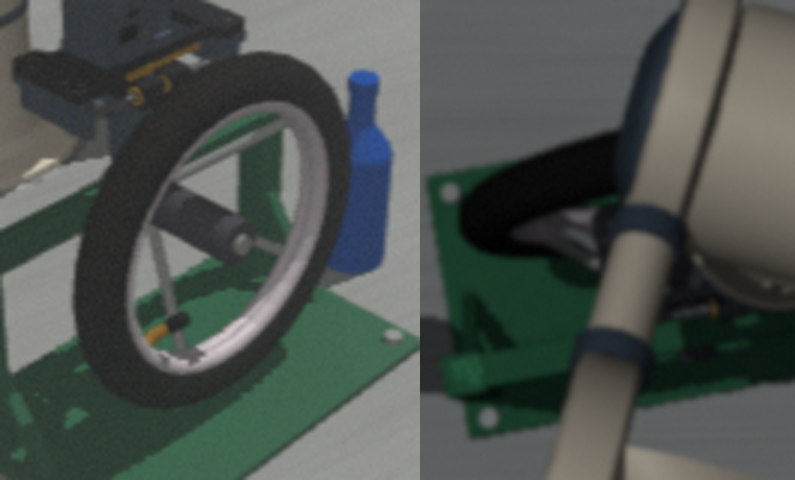

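The wheel has turned only a little: the valve cap is at m2 (178,322), which is scene pixel (299,247). Forces are high towards -x and up. I'll compute the turn before going on.

```bash
cat >>h.py <<'E'
def phi_from(f,p,px,x=.014,r=.078):
    a=np.linspace(-np.pi,np.pi,2000); d=np.linalg.norm(proj(f,W(p,[pol(x,r,t) for t in a]))-px,axis=1); i=d.argmin(); return round(np.degrees(a[i]),1),round(d[i],1)
E
python3 - <<'E'
from h import *
p=json.load(open("p.json"));S=vision.grab_frame("scene")
for px in((304.6,250.4),(303.8,250.8),(299.3,247.3)): print(phi_from(S,p,px))
for a in (143,125,115,105): print(a,proj(S,W(p,pol(.014,.078,np.radians(a)))).round(1))
im=cv2.resize(S["image"][140:300,240:380],None,fx=4,fy=4,interpolation=2)[:,:,::-1].copy()
for a,c in((143,(0,255,0)),(120,(0,0,255)),(130,(255,255,0))):
  for s in spokes(np.radians(a)): cv2.polylines(im,[np.int32((proj(S,W(p,s))-[240,140])*4+2)],False,c,1)
cv2.imwrite("pics/m3.png",im)
E
```

```text
(np.float64(148.8), np.float64(1.7))
(np.float64(147.0), np.float64(2.2))
(np.float64(131.9), np.float64(0.4))
143 [[302.8 248.4]]
125 [[297.7 245.6]]
115 [[295.7 242.8]]
105 [[294.2 239.1]]
```

View pics/m3.png

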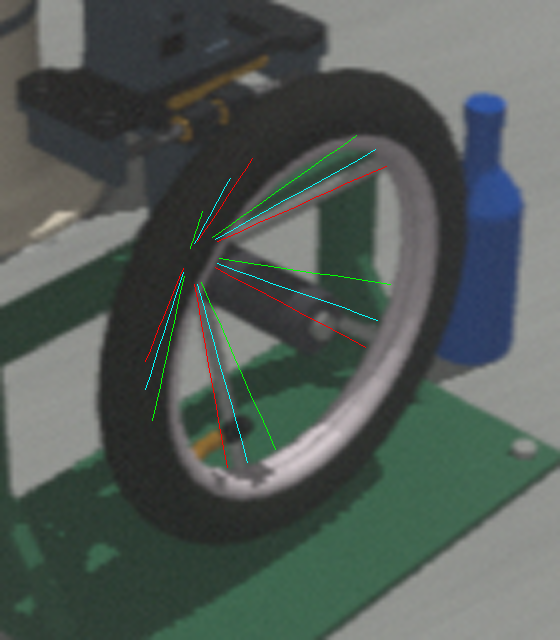

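```bash
python3 - <<'E'
import cv2
a=cv2.imread("pics/m1.png"); b=cv2.imread("pics/scene0.png")
cv2.imwrite("pics/g.png",cv2.resize(a[300:380,115:225],None,fx=7,fy=7,interpolation=2))
E
```

```text
(no output)
```

View pics/g.png

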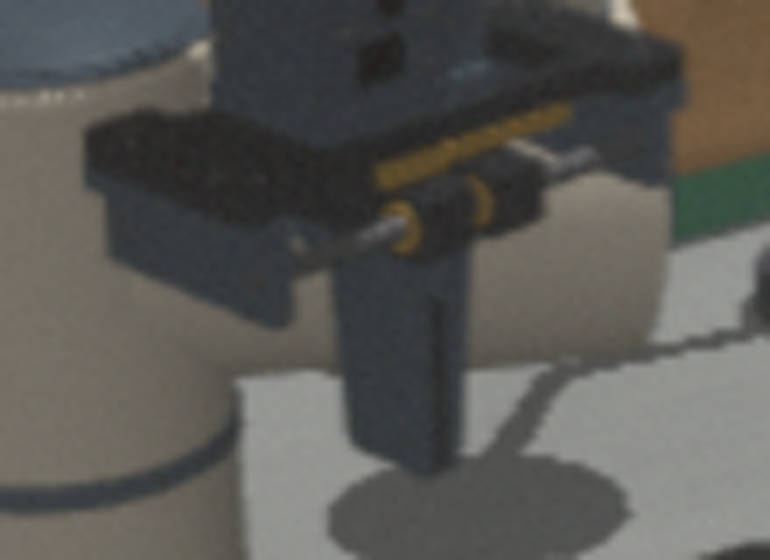

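The fingers taper to a thin tip, so the contact is real: φ ≈ 130°, with the spoke at about 20°. The tangential share of the force matches the wheel's 0.6 N m. I'll continue, 1.5 mm deeper and slightly lower.

```bash
python3 -m creep '[[0,-1,2,2,0],[0,-2,4,3,0],[0,-2,7,4,0],[0,-2,10,4,0],[0,-2,13,4,0],[0,-2,16,4,0]]'; python3 -m creep '[[0,0,3,0,0],[0,0,6,0,0],[0,0,9,0,0],[0,0,12,0,0],[0,0,15,0,0],[0,0,15,0,0]]'
python3 - <<'E'
from h import *
p=json.load(open("p.json")); st=readout.get_state(); print(instand(p,st),st["time_s"],st["force"])
S=vision.grab_frame("scene")
for d in vision.search_frame(S,"valve")[:3]: print(d)
h=cv2.cvtColor(S["image"],cv2.COLOR_RGB2HSV); m=cv2.inRange(h,(10,120,70),(28,255,255)); m[:,:265]=0;m[:160]=0;m[:,365:]=0;m[290:]=0
v,u=np.nonzero(m);print(len(u),u.mean(),v.mean(),u.min(),u.max(),v.min(),v.max())
for x,r in((.01,.092),): print(phi_from(S,p,(u.mean(),v.mean()),x,r))
E
```

```text
time_s: 5.78
position: [0.4795, -0.0648, 0.2068]
tcp_rot: [0.001, -0.089, 0.996, -0.002]
force: [-2.5, -15.4, 9.8]
grip_width: 0.0004
time_s: 6.28
position: [0.4771, -0.0497, 0.2063]
tcp_rot: [0.001, -0.089, 0.996, -0.001]
force: [2.3, -13.9, -1.2]
grip_width: 0.0008
[-63.3   5.6 206.3] 6.2833 [  2.26356875 -13.92758707  -1.18753864]
{'rect': [310.5, 215.1, 89.3, 115.6], 'confidence': 0.84}
29 292.41379310344826 200.58620689655172 286 301 160 229
(np.float64(41.9), np.float64(5.5))
```

```bash
python3 -m creep '[[0,0,3,0,0],[0,0,6,0,0],[0,0,9,0,0],[0,0,12,0,0],[0,0,14,0,0],[0,0,14,0,0]]'
python3 - <<'E'
from h import *
p=json.load(open("p.json")); st=readout.get_state(); print(instand(p,st),st["time_s"],st["force"])
S=vision.grab_frame("scene")
im=cv2.resize(S["image"][140:300,240:380],None,fx=4,fy=4,interpolation=2)[:,:,::-1].copy()
for a,c in((75,(0,255,0)),(65,(0,0,255)),(55,(255,255,0))):
  for s in spokes(np.radians(a)): cv2.polylines(im,[np.int32((proj(S,W(p,s))-[240,140])*4+2)],False,c,1)
  cv2.polylines(im,[np.int32((proj(S,W(p,[pol(.014,.078,np.radians(a)),pol(.005,.106,np.radians(a))]))-[240,140])*4+2)],False,c,2)
cv2.imwrite("pics/m4.png",im)
E
```

```text
time_s: 6.88
position: [0.475, -0.036, 0.2067]
tcp_rot: [0.001, -0.089, 0.996, -0.002]
force: [3.5, -12.2, 3.5]
grip_width: 0.0003
[-62.8  19.5 206.7] 6.8833 [  3.49147206 -12.16722464   3.47647789]
```

View pics/m4.png

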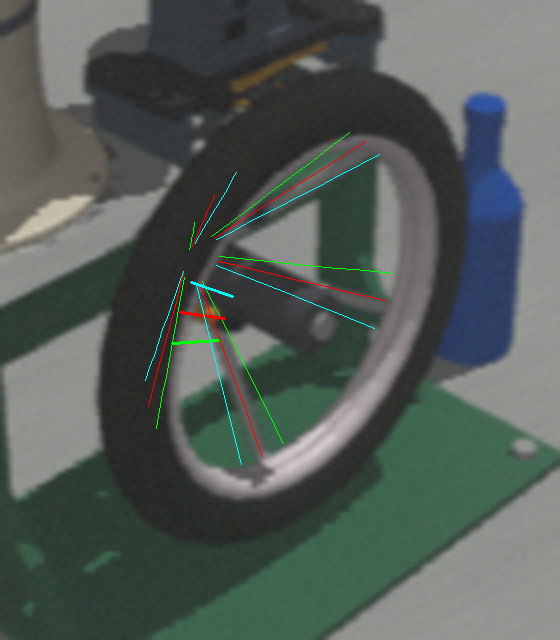

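The valve is at m4 (230,315), giving φ ≈ 64° with the pushed spoke at about -44°. The next spoke is at 28° and has to go to -36°. I'll lift out, move over to its right and lower again.

```bash
python3 -m creep '[[0,0,-3,0,0],[0,1,-3,-20,0],[0,1,-3,-40,0],[0,1,-5,-46,0],[0,1,-25,-46,0],[0,1,-50,-46,0],[0,1,-70,-46,0],[0,1,-80,-46,0],[0,1,-80,-46,0],[0,1,-80,-25,0],[0,1,-80,-8,0],[0,1,-80,0,0],[0,1,-80,0,0]]'
python3 - <<'E'
from h import *
p=json.load(open("p.json")); st=readout.get_state(); print(instand(p,st),st["time_s"],st["force"])
E
```

```text
time_s: 8.02
position: [0.4858, -0.1126, 0.2043]
tcp_rot: [-0.002, -0.089, 0.996, 0.001]
force: [-0.6, -0.6, 0.2]
grip_width: 0.0002
[-65.9 -57.8 204.3] 8.0167 [-0.59354123 -0.61411885  0.17703362]
```

```bash
python3 -m creep '[[0,-1,4,-1,0],[0,-1,8,-1,0],[0,-1,12,-1,0],[0,-2,16,-1,0],[0,-2,19,-1,0],[0,-2,22,-1,0],[0,-2,25,-1,0],[0,-2,28,-1,0],[0,-2,31,-1,0],[0,-2,34,-1,0],[0,-2,37,-1,0],[0,-2,40,-1,0],[0,-2,43,-1,0],[0,-2,46,-1,0],[0,-2,49,-1,0],[0,-2,52,-1,0],[0,-2,55,-1,0],[0,-2,58,-1,0],[0,-2,60,-1,0],[0,-2,60,-1,0]]'
cat >>h.py <<'E'
def spokefit(S,p,lo,hi):
    "turn (deg) from the bright spokes against darker surroundings, seen through the wheel in the scene picture: mean ridge response along the model spokes"
    g=cv2.GaussianBlur(S["image"].mean(2),(0,0),.8); rr=g-cv2.GaussianBlur(g,(0,0),4)
    out=[]
    for a in np.arange(lo,hi,.5):
        v=[]
        for s in spokes(np.radians(a),30):
            q=proj(S,W(p,s[8:26])).astype(np.float32); v.append(cv2.remap(rr.astype(np.float32),q[None,:,0],q[None,:,1],1).mean())
        out.append((round(float(np.sort(v)[-2:].sum()),1),a))
    return sorted(out)[::-1][:5]
E
python3 - <<'E'
from h import *
p=json.load(open("p.json")); st=readout.get_state(); print(instand(p,st),st["time_s"],st["force"])
S=vision.grab_frame("scene"); print(spokefit(S,p,-25,35))
im=cv2.resize(S["image"][140:300,240:380],None,fx=4,fy=4,interpolation=2)[:,:,::-1].copy()
for a,c in((0,(0,255,0)),(10,(0,0,255)),(20,(255,255,0))):
  for s in spokes(np.radians(a)): cv2.polylines(im,[np.int32((proj(S,W(p,s))-[240,140])*4+2)],False,c,1)
  cv2.polylines(im,[np.int32((proj(S,W(p,[pol(.014,.078,np.radians(a)),pol(.005,.106,np.radians(a))]))-[240,140])*4+2)],False,c,1)
cv2.imwrite("pics/m5.png",im)
E
```

```text
time_s: 9.68
position: [0.4791, -0.0553, 0.2077]
tcp_rot: [0.001, -0.089, 0.996, -0.001]
force: [0.5, -11.7, 2.1]
grip_width: 0.0006
[-62.3  -0.3 207.7] 9.6833 [  0.48985778 -11.72663752   2.10817635]
[(39.4, np.float64(17.0)), (39.4, np.float64(16.5)), (38.4, np.float64(17.5)), (38.4, np.float64(16.0)), (36.6, np.float64(18.0))]
```

View pics/m5.png

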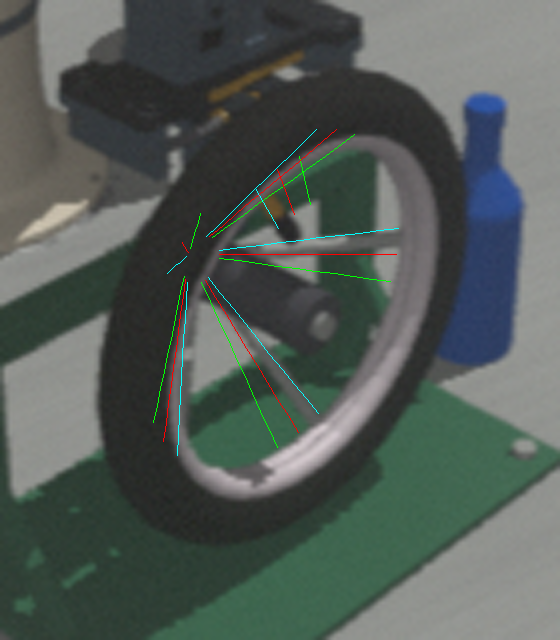

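φ is about 16°: the spokes lie between the 10° and 20° overlays, and the valve cap is at (290,228). From the last push the rate is about 1.2° per mm. I'll push 11 mm more, retract clear of both cameras and measure properly.

```bash
python3 -m creep '[[0,0,2,0,0],[0,0,4,0,0],[0,0,6,0,0],[0,0,8,0,0],[0,0,10,0,0],[0,0,11,0,0],[0,0,11,0,0],[0,0,11,0,0]]'; python3 -m creep '[[0,0,-4,0,0],[0,0,-4,-30,0],[0,0,-4,-70,0],[0,0,-4,-110,0],[0,0,-4,-150,0],[0,40,-34,-160,0],[0,50,-70,-160,0],[0,50,-110,-160,0],[0,50,-150,-160,0],[0,50,-190,-160,0],[0,50,-230,-160,0],[0,50,-270,-160,0],[0,50,-310,-160,0],[0,50,-330,-160,0],[0,50,-330,-160,0],[0,50,-330,-160,0]]'
python3 - <<'E'
from h import *
p=json.load(open("p.json")); st=readout.get_state(); print(instand(p,st),st["time_s"],st["force"])
S=vision.grab_frame("scene");T=vision.grab_frame("top"); print(spokefit(S,p,-30,35),spokefit(T,p,-30,35))
a=S["image"][140:300,240:370];b=T["image"][140:240,265:415]
def ov(f,im,x,y,k):
  im=cv2.resize(im,None,fx=k,fy=k,interpolation=2)[:,:,::-1].copy()
  for t,c in((0,(0,255,0)),(6,(0,0,255))):
    t=np.radians(t)
    for s in spokes(t)+[[pol(.014,.078,t),pol(.005,.106,t)]]: cv2.polylines(im,[np.int32((proj(f,W(p,s))-[x,y])*k+k/2)],False,c,1)
  return im
A=ov(S,a,240,140,3);Bm=ov(T,b,265,140,2.7)
o=np.zeros((480,800,3),np.uint8);o[:,:390]=A;o[:270,390:795]=Bm;cv2.imwrite("pics/m6.png",o)
E
```

```text
time_s: 10.4
position: [0.4775, -0.0449, 0.2077]
tcp_rot: [0.001, -0.089, 0.996, -0.002]
force: [3.2, -14.0, -0.1]
grip_width: 0.0006
time_s: 11.73
position: [0.4853, -0.3777, 0.3664]
tcp_rot: [-0.0, -0.088, 0.996, 0.0]
force: [1.1, 0.1, 0.7]
grip_width: 0.0005
[-113.4 -318.6  366.4] 11.7333 [1.10031377 0.11104701 0.72904925]
[(41.3, np.float64(3.5)), (41.0, np.float64(3.0)), (40.6, np.float64(4.0)), (39.7, np.float64(2.5)), (39.0, np.float64(4.5))] [(49.1, np.float64(-3.0)), (49.0, np.float64(-2.5)), (49.0, np.float64(-3.5)), (48.9, np.float64(-2.0)), (48.8, np.float64(-4.0))]
```

View pics/m6.png

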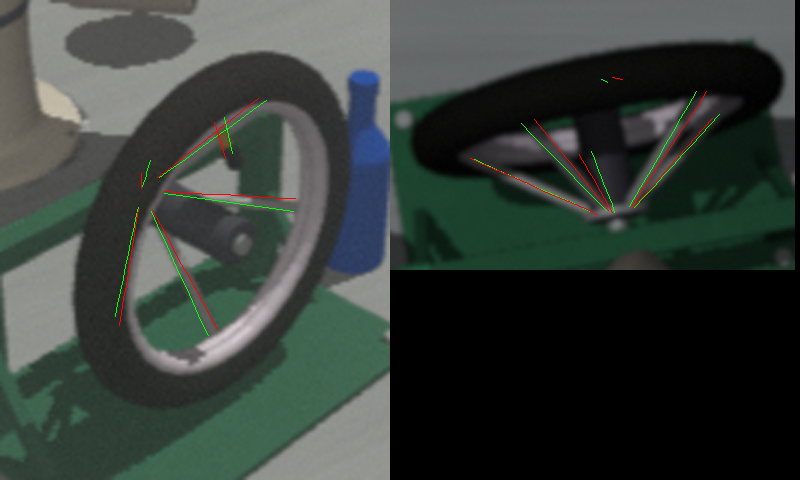

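The scene spoke fit says +3.5° and the top fit -3°. A small calibration offset per camera would explain the difference, so I'll fit both pictures together with a free pixel shift for each.

```bash
cat >>h.py <<'E'
def ridge(f):
    g=cv2.GaussianBlur(f["image"].astype(np.float32).mean(2),(0,0),.7); return g-cv2.GaussianBlur(g,(0,0),3.5)
def scores(f,p,angs,k,m=3.5):
    "best score over image shifts, per angle"
    r=ridge(f); D=np.arange(-m,m+.1,.5); out=[]
    for a in angs:
        qs=[proj(f,W(p,s[6:26])).astype(np.float32) for s in spokes(np.radians(a),30)]
        best=(-9,)
        for dx in D:
            for dy in D:
                v=np.sort([cv2.remap(r,(q[None,:,0]+np.float32(dx)),(q[None,:,1]+np.float32(dy)),1).mean() for q in qs])[-k:].sum()-.15*(dx*dx+dy*dy)
                if v>best[0]: best=(round(float(v),1),dx,dy)
        out.append(best)
    return out
E
python3 - <<'E'
from h import *
p=json.load(open("p.json")); S=vision.grab_frame("scene");T=vision.grab_frame("top")
A=np.arange(-10,13,1.)
s=scores(S,p,A,2);t=scores(T,p,A,4)
for a,x,y in zip(A,s,t): print(a,x,y,round(x[0]+y[0],1))
# valve brass/cap in scene
h=cv2.cvtColor(S["image"],cv2.COLOR_RGB2HSV); c=S["image"][175:200,300:330]
m=cv2.inRange(h,(8,110,50),(28,255,255)); m[:,:295]=0;m[:,345:]=0;m[:165]=0;m[215:]=0
v,u=np.nonzero(m); print("brass",len(u),u.mean(),v.mean(),np.c_[u,v][::3].tolist())
for a in(-4,0,4,8): print(a,proj(S,W(p,[pol(.014,.078,np.radians(a)),pol(.009,.092,np.radians(a))])).round(1).tolist())
E
```

```text
-10.0 (21.0, np.float64(-1.5), np.float64(-3.0)) (48.1, np.float64(-1.0), np.float64(0.0)) 69.1
-9.0 (21.2, np.float64(2.5), np.float64(-3.5)) (51.0, np.float64(-1.0), np.float64(0.0)) 72.2
-8.0 (28.4, np.float64(2.0), np.float64(-3.5)) (53.5, np.float64(-1.0), np.float64(0.0)) 81.9
-7.0 (34.6, np.float64(2.0), np.float64(-3.5)) (55.7, np.float64(-1.0), np.float64(0.0)) 90.3
-6.0 (39.0, np.float64(1.5), np.float64(-3.5)) (57.8, np.float64(-0.5), np.float64(0.0)) 96.8
-5.0 (41.1, np.float64(1.0), np.float64(-3.5)) (60.9, np.float64(0.0), np.float64(-0.5)) 102.0
-4.0 (41.1, np.float64(1.0), np.float64(-3.0)) (64.2, np.float64(0.0), np.float64(-0.5)) 105.3
-3.0 (40.9, np.float64(1.0), np.float64(-2.5)) (66.8, np.float64(0.0), np.float64(-0.5)) 107.7
-2.0 (40.6, np.float64(0.5), np.float64(-2.5)) (68.3, np.float64(0.0), np.float64(0.0)) 108.9
-1.0 (40.7, np.float64(0.5), np.float64(-2.0)) (69.3, np.float64(-0.5), np.float64(0.0)) 110.0
0.0 (40.1, np.float64(0.5), np.float64(-1.5)) (69.7, np.float64(-0.5), np.float64(0.0)) 109.8
1.0 (39.0, np.float64(0.5), np.float64(-1.0)) (69.8, np.floa
[... 602 characters left out ...]
p.float64(3.5), np.float64(-1.5)) (54.8, np.float64(-0.5), np.float64(0.0)) 94.3
9.0 (39.4, np.float64(3.0), np.float64(-0.5)) (54.4, np.float64(-3.0), np.float64(-0.5)) 93.8
10.0 (39.6, np.float64(3.0), np.float64(-0.5)) (59.7, np.float64(-3.0), np.float64(-0.5)) 99.3
11.0 (39.7, np.float64(2.5), np.float64(0.0)) (63.1, np.float64(-3.0), np.float64(-0.5)) 102.8
12.0 (40.4, np.float64(2.0), np.float64(0.5)) (66.0, np.float64(-3.0), np.float64(-1.0)) 106.4
brass 16 314.4375 185.9375 [[314, 183], [313, 185], [313, 186], [316, 186], [316, 187], [316, 188]]
-4 [[318.8, 189.7], [317.6, 183.6]]
0 [[317.2, 190.5], [315.7, 184.5]]
4 [[315.5, 191.5], [313.7, 185.6]]
8 [[313.9, 192.5], [311.8, 186.8]]
```

```bash
python3 - <<'E'
from h import *
p=json.load(open("p.json"))
P=np.array([pol(.02*np.sin(b),.129+.023*np.cos(b),a) for a in np.linspace(0,6.28,120) for b in np.linspace(0,6.28,24)])
for n,roi in(("scene",(130,300,245,375)),("top",(130,240,255,420))):
    fs=[vision.grab_frame(n) for _ in range(4)]; f=dict(fs[0]); f["image"]=np.mean([q["image"] for q in fs],0)
    q=proj(f,W(p,P)); hull=cv2.convexHull(q.astype(np.float32))
    y0,y1,x0,x1=roi; g=f["image"]; K=4
    mx=cv2.resize(g[y0:y1,x0:x1].max(2).astype(np.float32),None,fx=K,fy=K,interpolation=2)
    sat=cv2.resize((g.max(2)-g.min(2))[y0:y1,x0:x1].astype(np.float32),None,fx=K,fy=K,interpolation=2)
    m=((mx<62)&(sat<16)).astype(np.uint8); m=cv2.morphologyEx(m,cv2.MORPH_OPEN,np.ones((9,9)))
    c=max(cv2.findContours(m,0,1)[0],key=cv2.contourArea)
    obs=cv2.boundingRect(c); o=np.array([obs[0],obs[1],obs[0]+obs[2],obs[1]+obs[3]])/K+[x0,y0,x0,y0]-.4
    print(n,"obs l,t,r,b",o.round(1),"pred",np.r_[q.min(0),q.max(0)].round(1),"net",[(d["rect"]) for d in vision.search_frame(fs[0],"tyre")[:1]])
    A=np.arange(-6,8,1.)
    for sh in((0,0),(.5,0),(-.5,0),(0,1),(0,-1),(1,0)):
        f2=dict(f); r=ridge(f2); sc=[]
        for a in np.arange(-8,10,.5):
            sc.append(np.sort([cv2.remap(r,*[ (proj(f,W(p,s[6:26]))[None,:,i]+sh[i]).astype(np.float32) for i in(0,1)],1).mean() for s in spokes(np.radians(a),30)])[-(2 if n=="scene" else 4):].sum())
        i=int(np.argmax(sc)); print(sh,-8+.5*i,round(float(sc[i]),1))
E
```

```text
scene obs l,t,r,b [264.6 157.8 355.8 276.8] pred [262.9 155.6 355.4 274.7] net [[310.1, 215.9, 93.5, 120.1]]
(0, 0) 3.5 36.4
(0.5, 0) 3.5 36.1
(-0.5, 0) 3.5 35.9
(0, 1) 6.0 32.4
(0, -1) 1.0 39.0
(1, 0) 3.5 35.3
top obs l,t,r,b [272.6 155.1 410.6 215.1] pred [272.3 155.3 411.5 205.9] net [[342.0, 181.5, 137.6, 49.2]]
(0, 0) -0.5 68.9
(0.5, 0) -2.0 65.4
(-0.5, 0) 0.5 69.8
(0, 1) 0.0 55.0
(0, -1) -1.5 63.0
(1, 0) -2.5 60.2
```

The tyre outline puts the scene model about (+1,+2) px off and the top model about right. Brightness ridges are also biased by shading. I'll repeat the fit with a "not green" measure, which ignores lighting, using tyre-based shifts, and locate the valve numerically.

```bash
cat >>h.py <<'E'
def avg(n,k=4):
    fs=[vision.grab_frame(n) for _ in range(k)]; f=dict(fs[0]); f["image"]=np.mean([q["image"] for q in fs],0).astype(np.float32); return f
def grey(f):
    i=cv2.GaussianBlur(f["image"],(0,0),.6); return np.clip(1-(i[...,1]-(i[...,0]+i[...,2])/2)/(i[...,1]+5)/.35,0,1).astype(np.float32)
def per_spoke(f,p,sh,angs,lo=6,hi=24):
    r=grey(f); r=cv2.GaussianBlur(r,(0,0),1)-cv2.GaussianBlur(r,(0,0),4); out=[]
    for k in range(5):
        sc=[]
        for a in angs:
            q=proj(f,W(p,spokes(np.radians(a),30)[k][lo:hi]))+sh
            sc.append(float(cv2.remap(r,q[None,:,0].astype(np.float32),q[None,:,1].astype(np.float32),1).mean()))
        i=int(np.argmax(sc)); out.append(((36,108,180,252,324)[k],float(angs[i]),round(sc[i],3)))
    return out
E
python3 - <<'E'
from h import *
p=json.load(open("p.json")); S=avg("scene");T=avg("top"); A=np.arange(-14,16,.5)
for sh in((0,0),(1,2)): print("S",sh,per_spoke(S,p,sh,A))
for sh in((0,0),(-.4,0)): print("T",sh,per_spoke(T,p,sh,A))
i=S["image"]; c=i[178:200,308:326]
print("val");print(c.max(2).astype(int)); print("r-b");print((c[...,0]-c[...,2]).astype(int))
g=grey(S)*255; b=cv2.resize(i[165:260,285:350],None,fx=8,fy=8,interpolation=2)[:600]
im=np.ascontiguousarray(b[:,:,::-1]).clip(0,255).astype(np.uint8)
for a,col in((0,(0,255,0)),(5,(0,0,255))):
  for s in spokes(np.radians(a))+[[pol(.014,.078,np.radians(a)),pol(.005,.106,np.radians(a))]]: cv2.polylines(im,[np.int32((proj(S,W(p,s))+[1,2]-[285,165])*8+4)],False,col,1)
cv2.imwrite("pics/m7.png",im)
E
```

```text
S (0, 0) [(36, -14.0, 0.002), (108, 15.0, 0.07), (180, 4.0, 0.143), (252, 1.5, 0.079), (324, 2.0, 0.076)]
S (1, 2) [(36, 5.5, -0.009), (108, 10.0, 0.073), (180, 4.0, 0.17), (252, 5.0, 0.086), (324, 15.5, 0.07)]
T (0, 0) [(36, 15.5, 0.117), (108, 3.5, 0.234), (180, 15.5, 0.09), (252, 1.0, 0.292), (324, 0.0, 0.095)]
T (-0.4, 0) [(36, 15.5, 0.105), (108, 2.0, 0.233), (180, 15.5, 0.096), (252, -0.5, 0.295), (324, 1.0, 0.095)]
val
[[ 48  47  46  47  47  45  48  62  86 101 102 101  97  94  90  90  88  86]
 [ 47  46  46  45  46  52  65  86 101 101  98  94  92  92  91  86  82  76]
 [ 46  47  46  47  56  82 100 100 100  96  93  93  91  88  87  80  71  70]
 [ 45  45  49  63  86 101 101  95  96  96  93  91  88  80  73  68  68  69]
 [ 46  51  72  92 101  99  96  93  95  94  92  85  79  70  68  66  68  66]
 [ 56  81 100 100  98  96  98  91  86  88  83  75  70  69  67  69  67  66]
 [ 81  99 100  96  96 103 103  96  87  80  72  68  68  67  67  67  66  66]
 [100 101 100  98  95 102 104  99  83  68  68  69  67  68  67  66  65  65]
 [ 99  99  99  95  94  98 104 103  90  68  68  67  67  67  67  67  65 
[... 1539 characters left out ...]
-6 -6 -5 -6 -6]
 [ 0  0  1  1  6 27 48 50 41 16  0 -5 -7 -5 -6 -6 -6 -5]
 [ 1  0  0 -3 -2 18 34 26 17  2 -1 -4 -5 -5 -6 -5 -6 -6]
 [ 1  0 -4 -5 -6 -2  4  4  1  0 -1 -2 -6 -6 -5 -5 -5 -6]
 [-1 -3 -6 -7 -7 -5 -1  0  0  0  1 -1 -3 -6 -6 -7 -6 -6]
 [-5 -7 -5 -6 -4 -1 -1  0  0  0  0 -1 -2 -6 -6 -5 -6 -4]
 [-6 -7 -4 -3  0  2  0  0  0  0  0 -1  0 -4 -6 -5 -6 -6]
 [-6 -2 -1  0  1  2  2  0  1  0  0 -1 -2 -5 -6 -5 -6 -6]
 [-1  0  1  0  2  1  2  2  0 -1  0 -1 -2 -6 -6 -5 -6 -5]
 [ 1  1  2  1  2  2  1  1  2  0  0  0 -4 -6 -7 -5 -6 -5]
 [ 2  3  2  2  2  1  1  1  1  1  1  0 -4 -7 -6 -5 -5 -6]
 [ 1  1  1  2  1  2  3  2  2  1  0 -1 -4 -5 -5 -5 -6 -7]
 [ 1  3  1  1  2  1  1  1  1  1  1 -1 -6 -6 -6 -6 -6 -6]]
```

View pics/m7.png

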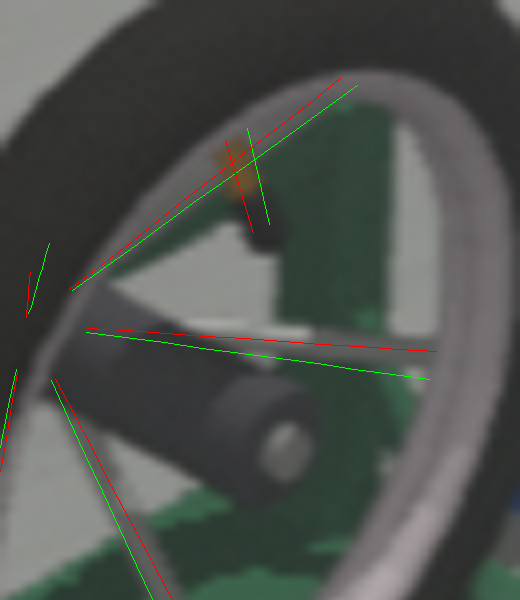

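Picture m7 shows the valve stem from (228,145) to the cap end at (267,245), lying between the 0° and 5° lines. The scene says about 3-5° and the top about 0-3°, so my estimate is +3°. That is worth correcting: I'll go back behind the same spoke and push about 2 mm beyond the last contact (TCP y 10.3 → 12.5).

```bash
python3 -m creep '[[0,0,40,0,0],[0,0,80,0,0],[0,0,120,0,0],[0,0,160,0,0],[0,0,200,0,0],[0,0,240,0,0],[0,-20,275,0,0],[0,-40,305,0,0],[0,-50,318,0,0],[0,-50,320,0,0],[0,-50,320,0,0],[0,-50,320,40,0],[0,-50,320,80,0],[0,-50,320,115,0],[0,-50,320,140,0],[0,-50,320,154,0],[0,-50,320,159,0],[0,-50,320,159,0],[0,-50,320,159,0]]'
python3 - <<'E'
from h import *
p=json.load(open("p.json")); st=readout.get_state(); print(instand(p,st),st["time_s"],st["force"])
E
```

```text
time_s: 14.42
position: [0.4785, -0.054, 0.2087]
tcp_rot: [0.0, -0.088, 0.996, -0.0]
force: [-0.2, 0.8, -0.3]
grip_width: 0.0004
[-62.7   1.1 208.7] 14.4167 [-0.1883492   0.82377207 -0.29122224]
```

```bash
python3 -m creep '[[0,0,2,1,0],[0,0,4,1,0],[0,0,6,1,0],[0,0,8,1,0],[0,0,9,1,0],[0,0,10,1,0],[0,0,11,1,0],[0,0,11.5,1,0],[0,0,11.5,1,0],[0,0,11.5,1,0]]'
python3 - <<'E'
from h import *
p=json.load(open("p.json")); st=readout.get_state(); print(instand(p,st),st["time_s"],st["force"])
E
```

```text
time_s: 15.25
position: [0.477, -0.0436, 0.2076]
tcp_rot: [0.001, -0.089, 0.996, -0.002]
force: [2.3, -15.9, -0.1]
grip_width: 0.0003
[-62.2  11.6 207.6] 15.25 [  2.30475662 -15.94425414  -0.08627001]
```

```bash
python3 -m creep '[[0,0,0.5,0,0],[0,0,1,0,0],[0,0,1,0,0]]'; python3 -m creep '[[0,0,-4,0,0],[0,0,-4,-30,0],[0,0,-4,-70,0],[0,0,-4,-110,0],[0,0,-4,-150,0],[0,40,-34,-160,0],[0,50,-70,-160,0],[0,50,-110,-160,0],[0,50,-150,-160,0],[0,50,-190,-160,0],[0,50,-230,-160,0],[0,50,-270,-160,0],[0,50,-310,-160,0],[0,50,-330,-160,0],[0,50,-330,-160,0],[0,50,-330,-160,0]]'
python3 - <<'E'
from h import *
p=json.load(open("p.json")); S=avg("scene");T=avg("top"); A=np.arange(-14,16,.5)
for sh in((0,0),(1,2)): print("S",sh,per_spoke(S,p,sh,A)[2:4])
for sh in((0,0),(-.4,0)): print("T",sh,per_spoke(T,p,sh,A)[1::2])
print("ridge top",spokefit(T,p,-12,12)[0],"scene",spokefit(S,p,-12,12)[0])
d=S["image"][...,0]-S["image"][...,2]; w=np.where(d>15,d,0); w[:170]=0;w[205:]=0;w[:,:300]=0;w[:,335:]=0
v,u=np.nonzero(w); print("brass",np.average(u,weights=w[v,u]).round(2),np.average(v,weights=w[v,u]).round(2), "(initial frame mean at last look ~314.4,185.9)")
for n,f in(("S",S),("T",T)):
    for t in("tin","bottle","pipe_offcut"): print(n,t,[q["rect"] for q in vision.search_frame(vision.grab_frame("scene" if n=="S" else "top"),t)[:1]])
print(readout.get_state()["time_s"])
E
```

```text
time_s: 15.5
position: [0.477, -0.0427, 0.2076]
tcp_rot: [0.001, -0.089, 0.996, -0.002]
force: [2.7, -15.1, 1.2]
grip_width: 0.0004
time_s: 16.83
position: [0.4849, -0.3753, 0.3663]
tcp_rot: [-0.0, -0.088, 0.996, 0.0]
force: [-0.2, 0.5, -0.7]
grip_width: 0.0003
S (0, 0) [(180, 1.5, 0.142), (252, -1.0, 0.072)]
S (1, 2) [(180, 1.0, 0.169), (252, 2.5, 0.081)]
T (0, 0) [(108, 0.5, 0.24), (252, 1.5, 0.286)]
T (-0.4, 0) [(108, -1.5, 0.238), (252, -0.5, 0.289)]
ridge top (50.2, np.float64(-6.0)) scene (35.6, np.float64(1.0))
brass 315.55 184.94 (initial frame mean at last look ~314.4,185.9)
S tin [[222.2, 302.2, 38.5, 51.0]]
S bottle [[359.2, 198.7, 18.9, 58.3]]
S pipe_offcut [[198.2, 284.6, 22.3, 40.2]]
T tin [[439.6, 193.8, 38.5, 28.2]]
T bottle [[239.2, 233.9, 37.3, 24.5]]
T pipe_offcut [[447.1, 224.5, 28.9, 21.6]]
17.8333
```

The readings now scatter around zero (-1.5° to +2.5°). The tin, bottle and pipe haven't moved, and the arm is clear of everything, so I'm handing in.

```bash
python3 -c "
from bench import bot; print(bot.sign_off())"
```

```text
the job is handed in; nothing more can be done
None
```

The valve now stands at twelve o'clock as closely as I can measure, within about 2°, and the job is handed in at about 18 s of the 64 s allowed.

**What I did:** I turned the wheel about 143° anticlockwise, as seen from the robot, using the closed fingertips on the spokes only. I pushed one spoke, then the next, then went back behind that second spoke for a small correction of about 3°. The finger came straight down between the cross-bar and the tyre.

**Last checks:**
- **Valve angle:** the lighting-independent spoke fits gave -1.5° to +2.5° over both cameras. The plain brightness fit gave +1° in the scene picture.
- **One disagreement:** the brightness fit in the top picture said -6°. I set it aside because shading biases it and its peak is broad.
- **Other objects:** the tin and bottle are within about 2 px of where they started. The pipe is within about 1 px in the scene view. In the top view its box is about 3 px off, but that first top detection was a weak one.
- **Forces:** the tool force was about 15 N in the later pushes. One reading early in the first push reached about 39 N, still on the fingertips.
- **Tyre clearance:** by my estimate the gripper body passed only about 4 mm from the tyre. I saw no sign of contact in the pictures or forces, but I could not check that gap directly.

I viewed 12 pictures, two over the budget of 10.

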